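# Unclamp the sanded spoon and lay it in the rack

## Robot

A 6-joint arm with a two-finger parallel gripper is mounted at the origin on the work surface; the furniture and walls round the work are solid. World frame = base frame: x ahead of the robot, y to its left, z up, the work surface at z = 0. Lengths are in mm, angles in rad, forces in N, time in s.
With the tool pointing down it reaches from about 350 to 875 mm from the base axis. Payload 4.2 kg.
Tool frame: the origin (TCP) lies where the fingers leave the gripper's body, on its centre line; the fingertips stand 73 mm ahead of it and the grasp point (between the pads) lies 54 mm ahead of it; z points along the fingers, y is the direction in which the jaws open and shut (so a half turn about z gives the same grasp; the last joint's range is limited). The gripper opens to 85 mm and grips with 20 to 120 N. Pads are 22 mm wide; open, the fingers measure 114 mm over their backs; the gripper's body (76 mm by 85 mm) begins 54 mm behind the grasp point. The pads swing forward as they close: fully open they stand 13 mm farther back than shut.
Start: joints at [1.367, 0.385, 0.008, 0, -1.194, -0.259], TCP at [279.001, 559.248, 303.912] pointing down, gripper open.
Joint ranges: [-3.14, 3.14], [-1.21, 2.06], [-1.07, 1.41], [-3.16, 2.05], [-2.99, -0.16], [-3.1, 3.1]. Speed limits (rad/s): [2.79, 2.79, 3.14, 3.14, 3.14, 3.14].

## Interface

Orientations are given as a unit quaternion [x, y, z, w].
In Python, from bench import arm gives the robot as it stands.
- The arm moves only by the tool apply_moves, never from a script. Its argument "increments" is a list that holds one entry, the list of rows, each a list of 7 numbers: the shift along the tool's x, y, z scaled (see below), then the turn, a rotation vector about the tool's x, y, z scaled (see below), then the gripper's target within -1 to 1 (fully open at 1, half-way at 0, shut at -1). A call has 1 to 10 rows; each row is the pose to reach, as a shift and turn from the pose commanded when the call began, along the tool's axes at that moment; what a row does not reach only later rows make up. The controller multiplies each number of a shift by 100 mm and each number of a turn by 0.5 rad. A row lasts 1/10 s, in which the tool goes at most 50 mm and 8.59 degrees, less where a joint would pass 70% of its speed; a pose out of reach is approached as far as the arm can. A call with a number of a shift or a turn outside -1 to 1 is refused whole. A call with a gripper value outside its range is refused whole. The fingers move at their own pace and stop on an object; the grip force is fixed at half the most. Time passes only in rows, so rows that repeat a pose let the fingers close. It gives the time, the measured TCP pose, the force and the opening at its end, in the units of the state.
- arm.read_state(): the state, without advancing time (a new reading comes with each control period).
- arm.get_image(name): name is "side" or "top" or "wrist"; returns a dict with "img" (420x560x3 uint8, red, green, blue), "fx", "fy", "cx", "cy" (pixels), "pose" (4x4, takes a point from camera to world coordinates). Camera axes: x right, y up, looking along -z (the intrinsics and any distortion apply to the point x, -y, -z); pixel columns grow to the right and rows downward; lengths in mm; the calibration is good to about 2 mm. The wrist camera is an equidistant fisheye: a pixel r from the principal point sees the ray r / f radians off the axis. A picture is of the moment at which its call begins. There is no depth.
- arm.job_done(): hands the job in, once; it reports no verdict.
Trained networks look in a picture, given as the dict that the camera call returned (one of the last four; its "shot" number tells which), for a name from the list of things; names that differ only in an ending like _2 or _b are one class to them, and where a whole thing is asked for, a point or a joint stands for the part that bears it (a point fixed in the world has none). Each returns a list of dicts, best first, with "conf" (0 to 1); they miss things now and then, are a little off and sometimes report something else, mostly with a low value. They report only what shows in the picture. A call takes as long as a camera call.
- arm.outline_of(label, picture): "pixels" (420x560 bool, what is visible of it) and "box" ([centre column, centre row, width, height] in pixels, round what is visible of it).
- arm.mark_of(label, picture): "at" ([column, row] in pixels: a listed point, or the origin of a listed thing).
The state is a dict: "clock": time; "joints": joint angles; "joint_vel": joint speeds; "joint_efforts": joint torques, N m; "position": TCP position; "ee_rot": TCP orientation; "contact_force": force on the tool from outside, world axes, zero at the start; "wrist_torque": the same for the moment, N m; "gripper_width": finger opening in mm.
Only numpy, scipy, OpenCV 4.12 (cv2) and the standard library are available. Lean on these libraries where they do the work, as an engineer would, in place of code of your own. Each camera call takes 0.05 s, during which the arm holds its last target.

## Task

The wooden spoon in the sanding jig is finished: flip the handle of the toggle clamp right over, so that its arm stands up, and leave the clamp open for the next spoon. Only then lift the spoon out of the jig and lay it in the free place of the spoon rack, lying like the two spoons there (bowl on the cork, stem down in its notch); let go only once it rests there. Do not shift the other two spoons, the sanding block or the roll of tape.

Things in the scene. Friction and masses are not known exactly. Their poses are not given: they have to be found in the camera images.
- jig: Fixed sanding jig: plywood board 296 x 95 x 18 mm. Origin at table height under the middle of its spoon; x runs along the spoon from bowl to stem end and on to the clamp (board from x -96 to +200 mm), z up. The bowl lies on cork between four 8 mm dowels (x -64 and -40, y +-26.5, tops 44 mm up); the stem lies in a saddle at x 42 to 68 mm, cheeks 43 mm high. A toggle clamp stands at x 100 to 185.
- clamp_handle (a joint): Angle of the toggle clamp's handle: 0 = locked, handle upright; it grows as the handle is pushed over towards the jig's +x, away from the spoon, to 1.48 rad = fully open against its stop, handle nearly flat. Up to dead centre at 0.15 rad it springs back, against some 3 N at the grip; then it snaps on to about 0.5 and moves easily, staying about where it is left; over 0.9 rad counts as open.
- handle_pivot (a point): Axis of the handle, fixed on the jig: x 164, y 0, z 61 mm in the jig's frame; the axis is parallel to the jig's y. The handle turns about it in the jig's x-z plane.
- handle_grip (a point): Point on the handle's axis, in its black plastic grip, 85 mm from handle_pivot. The grip is round, 20 mm thick, and reaches from 44 to 116 mm from the pivot; when locked it stands upright, its top 177 mm above the table.
- bar_pivot (a point): Axis of the clamp's arm, fixed on the jig: x 110, y 0, z 66 mm in its frame. The arm, 22 mm wide and 64 mm long, points to the jig's -x when locked and presses a rubber-tipped spindle on the stem at x 55 mm. As the handle goes over, the arm rises until it stands nearly upright over this axis (top 135 mm above the table), clear of the spoon.
- spoon_mid (a point): Middle of the finished wooden spoon, on the stem's axis, 12 mm above the bowl's underside. Spoon 163 mm long, about 30 g; its +y points to the end of the round stem (81 mm away; 10.5 mm thick here, 12 at the end), -y to the egg-shaped bowl (42 mm wide, 24 thick, from 24 to 81 mm away). In the jig it lies 40 mm above the table, the spoon's +y along the jig's +x.
- spoon_bowl (a point): Centre of that spoon's bowl, 52 mm from spoon_mid.
- rack: Fixed spoon rack: wooden frame 180 x 204 mm, origin at table height, z up. Three places at y -70, 0 and +70 mm for spoons along x, stem to +x; two hold spoons. Bowls lie on cork (x -79 to -29, top 28 mm up), with 8 mm dowels between places (x -52, y +-35, tops 48 mm up); stems in 20 mm wide notches in a rail at x 34 to 52 (notch floor 34, rail top 50 mm up). In between it is open to the table.
- free_place (a point): Where the middle of the spoon (spoon_mid) belongs in the free place, 40 mm above the table. Its axes are the rack's: the stem points to +x, the bowl to -x.
- free_bowl (a point): Where the centre of the bowl (spoon_bowl) belongs in the free place, 52 mm from free_place towards -x.
- spoon_b: A spoon already in the rack, same size; origin under its middle. To be left alone.
- spoon_c: The other spoon already in the rack, likewise.
- sanding: Cork sanding block lying loose, 56 x 85 x 24 mm, origin in its underside.
- tape: Roll of masking tape lying loose, 75 mm across, 19 mm high, origin in its underside.

How it is judged (in metres and radians):
On the way, in this order (a step that is already met when the one before it is completed fails the run):
1. the clamp is flipped open while the spoon still lies in the jig (value of joint clamp_handle above 0.9 rad and distance of spoon_mid from where it was at the start of the episode below 0.02 m), for 0.2 s.
2. the spoon is lifted clear of the jig (z of spoon_mid in the frame of jig above 0.065 m), for 0.1 s.
3. the spoon is brought down into the free place while still held (middle and bowl within 20 mm of where they belong) (distance between spoon_mid and free_place below 0.02 m and distance between spoon_bowl and free_bowl below 0.02 m and z of spoon_mid in the frame of free_place below 0.01 m and contact force between the fingers and spoon above 0.2 N), for 0.05 s.
At the end, for the whole second after the job is handed in: The finished spoon lies at rest in the free place of the rack: its middle within 16 mm and its bowl within 20 mm of where they belong, level to 0.1 rad and not more than 6 mm too high, so the stem is down in its notch; the clamp's handle stands at more than 0.9 rad (distance between spoon_mid and free_place below 0.016 m and distance between spoon_bowl and free_bowl below 0.02 m and z of spoon_mid in the frame of free_place below 0.006 m and angle between spoon_mid's own y axis and vertical between 1.47 and 1.67 rad and linear speed of spoon below 0.02 m/s and value of joint clamp_handle above 0.9 rad); the robot touches nothing.
It fails at once if the spoon is dragged from under the closed clamp, or the clamp is shut again (distance of spoon_mid from where it was at the start of the episode above 0.02 m and value of joint clamp_handle below 0.5 rad).
It fails at once if a spoon already in the rack is shifted by more than 10 mm (distance of any of spoon_b, spoon_c from where it was at the start of the episode above 0.01 m).
It fails at once if the sanding block or the roll of tape is shifted by more than 20 mm (distance of any of sanding, tape from where it was at the start of the episode above 0.02 m).
It also fails if it takes over 45 s, if anything falls off the work surface, if the arm or the gripper's body presses on something with over 40 N, if the wrist force passes 120 N, or if a joint passes its speed limit or range.

## Working session

There is one attempt and no reset: what is moved stays moved. The work goes in short steps, Python scripts to look and compute and a tool call to move; the robot and the scene stay as the last step left them, time stands still between calls to the robot, and variables do not carry over. Pictures are saved under pics/ and viewed, and the job is handed in when it is done.

Besides the shell and the picture viewer there is one more tool, called as name(argument=value, ...), one argument or row to a line, values as JSON. apply_moves: Moves the arm, as the interface text tells. Shifts and turns lie within -1 to 1; 1 stands for 100 mm of shift or 0.5 rad of turn. Its arguments: {"type":"object","properties":{"increments":{"type":"array"}},"required":["increments"]}

```bash
ls; mkdir -p pics; python3 - <<'E'
from bench import arm
import cv2, numpy as np
s=arm.read_state(); print(s)
for n in ["side","top","wrist"]:
    p=arm.get_image(n); cv2.imwrite(f"pics/a_{n}.png",p["img"][:,:,::-1])
    print(n,{k:v for k,v in p.items() if k!="img"})
    for l in ["jig","handle_pivot","handle_grip","bar_pivot","spoon_mid","spoon_bowl","rack","free_place","free_bowl","spoon_b","sanding","tape"]:
        try: print(l,[(np.round(d["at"],1).tolist(),round(d["conf"],2)) for d in arm.mark_of(l,p)][:4])
        except Exception as e: print(l,e)
print(arm.read_state()["clock"])
E
```

```text
pics
{'clock': 0.0, 'joints': array([ 1.36660497e+00,  3.85562189e-01,  6.64270740e-03, -5.07922919e-04,
       -1.19401507e+00, -2.58595812e-01]), 'joint_vel': array([ 1.54378968e-03,  9.19924145e-05, -6.18788467e-04, -2.55885859e-04,
       -2.20601219e-04, -3.18977379e-04]), 'joint_efforts': array([ 1.22961360e-04, -3.92290521e+01,  1.88397825e+01,  4.18600962e+00,
       -4.76734887e-03, -4.16845481e-06]), 'position': array([278.81507355, 558.8898403 , 302.82330085]), 'ee_rot': array([ 9.73325669e-01, -2.29425245e-01, -2.06880939e-04,  1.07513912e-03]), 'contact_force': array([ 0.4857142 ,  0.437991  , -0.69802078]), 'wrist_torque': array([-0.00934932, -0.02996299, -0.02482484]), 'gripper_width': 85.64350631512805}
side {'fx': 384.34024500367855, 'fy': 384.34024500367855, 'cx': 273.6987415232159, 'cy': 213.1278476858258, 'pose': array([[ 2.31592384e-01,  7.79531924e-01, -5.81975041e-01,
         2.52661093e+00],
       [-9.72811733e-01,  1.86511368e-01, -1.37298368e-01,
        -6.40195074e+01],
       [ 1.51650011e-03,  5.97949404e-01,  8.01532414e-01,
         8.39584819e+02],

[... 1350 characters left out ...]
ng [([414.8, 262.6], 0.9), ([346.9, 156.2], 0.22)]
tape [([262.7, 147.2], 0.81)]
wrist {'fx': 325.19226210127806, 'fy': 325.19226210127806, 'cx': 279.22455626634894, 'cy': 211.94230667992278, 'pose': array([[-4.46512525e-01,  8.62992408e-01,  2.36369769e-01,
         3.39529974e+02],
       [-8.94776623e-01, -4.30994956e-01, -1.16696797e-01,
         5.27985642e+02],
       [ 1.16572827e-03, -2.63604726e-01,  9.64630079e-01,
         3.74002028e+02],
       [ 0.00000000e+00,  0.00000000e+00,  0.00000000e+00,
         1.00000000e+00]]), 'shot': 3}
jig []
handle_pivot []
handle_grip []
bar_pivot []
spoon_mid []
spoon_bowl []
rack []
free_place []
free_bowl []
spoon_b []
sanding []
tape []
1.95
```

View pics/a_side.png

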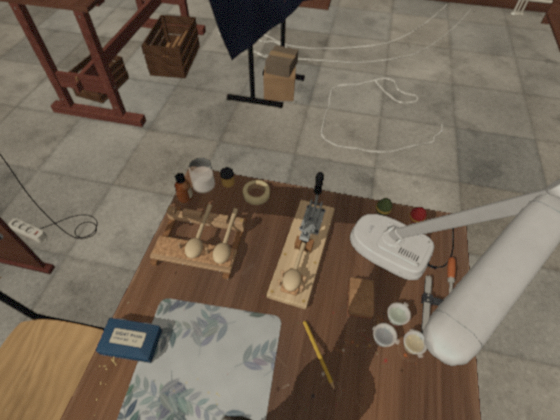

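View pics/a_top.png

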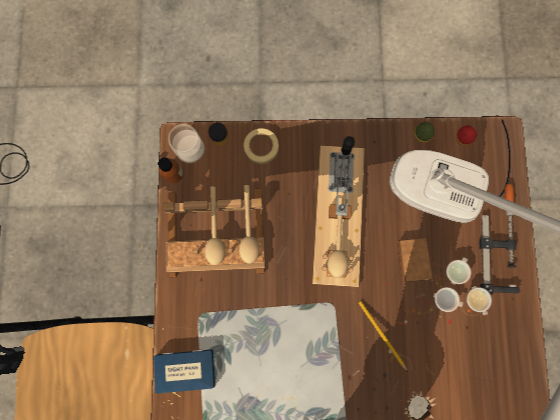

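```bash
python3 - <<'E'
import cv2
t=cv2.imread("pics/a_top.png"); s=cv2.imread("pics/a_side.png")
cv2.imwrite("pics/c1.png",cv2.resize(t[110:310,150:390],None,fx=3.3,fy=3,interpolation=cv2.INTER_CUBIC)[:600,:792])
cv2.imwrite("pics/c2.png",cv2.resize(s[165:315,145:345],None,fx=4,fy=4,interpolation=cv2.INTER_CUBIC))
E
```

```text
(no output)
```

View pics/c1.png

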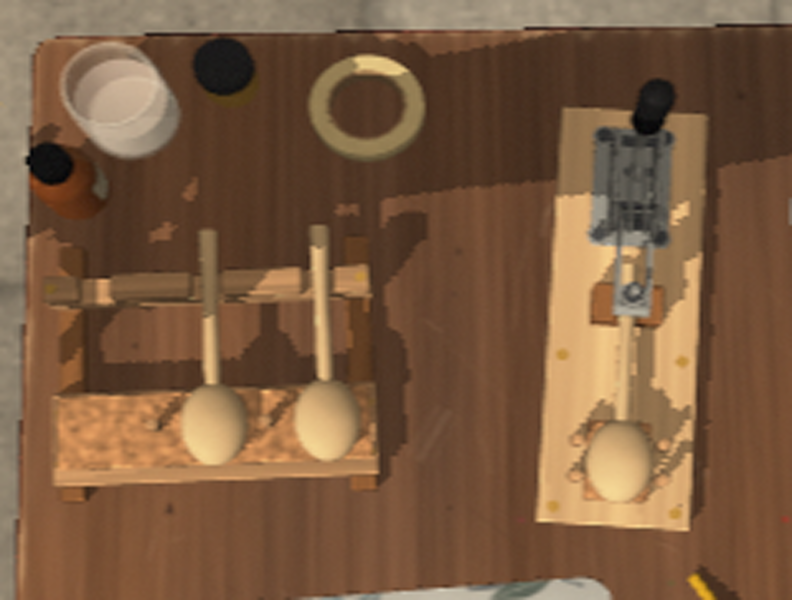

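View pics/c2.png

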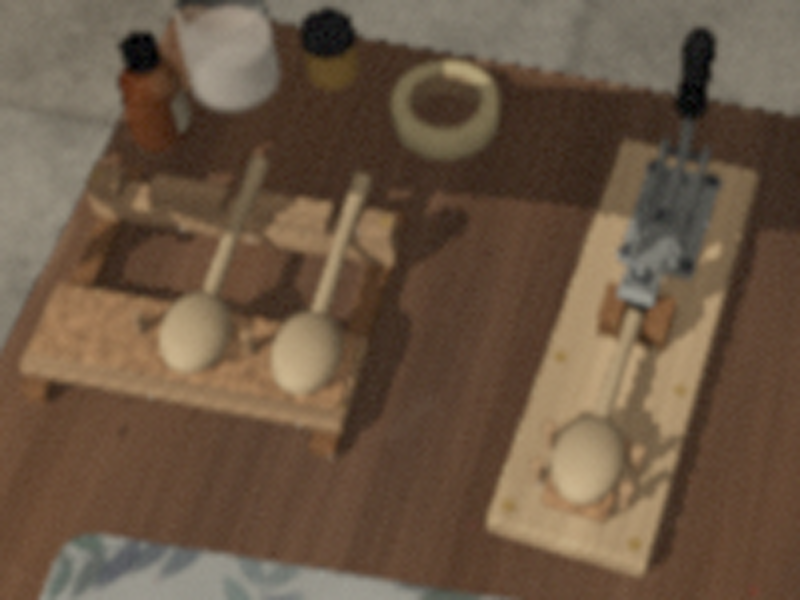

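View pics/a_wrist.png

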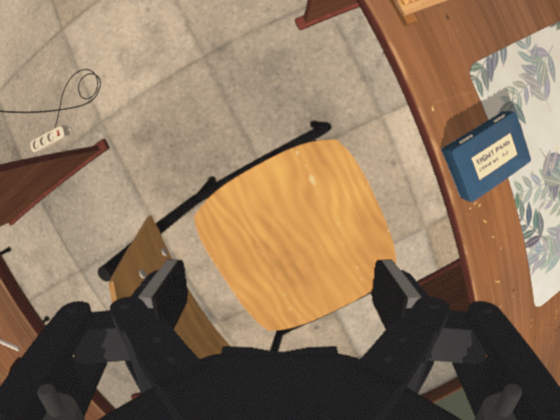

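```bash
cat > h.py <<'E'
import numpy as np, cv2
from scipy.optimize import least_squares
from scipy.spatial.transform import Rotation as R
def proj(cam,P):
    T=np.linalg.inv(cam["pose"]); q=np.asarray(P)@T[:3,:3].T+T[:3,3]
    x,y,z=q[...,0],-q[...,1],-q[...,2]
    if cam.get("fish"):
        r=np.hypot(x,y); th=np.arctan2(r,z); k=th/np.maximum(r,1e-9)
        return np.stack([cam["cx"]+cam["fx"]*k*x,cam["cy"]+cam["fy"]*k*y],-1)
    return np.stack([cam["cx"]+cam["fx"]*x/z,cam["cy"]+cam["fy"]*y/z],-1)
def rot(a): c,s=np.cos(a),np.sin(a); return np.array([[c,-s,0],[s,c,0],[0,0,1]])
def put(p,P): return np.asarray(P,float)@rot(p[2]).T+[p[0],p[1],0]
SIDE=dict(fx=384.34,fy=384.34,cx=273.6987,cy=213.1278,pose=np.array([[2.31592384e-01,7.79531924e-01,-5.81975041e-01,2.52661093],[-9.72811733e-01,1.86511368e-01,-1.37298368e-01,-64.0195074],[1.51650011e-03,5.97949404e-01,8.01532414e-01,839.584819],[0,0,0,1]]))
TOP=dict(fx=522.38127,fy=522.38127,cx=283.05307,cy=205.529218,pose=np.array([[-1.29793333e-02,9.83642605e-01,-1.79662913e-01,335.300578],[-9.99819661e-01,-1.52579601e-02,-1.13066573e-02,85.2553256],[-1.38629994e-02,1.79483760e-01,9.83663254e-01,1101.88850],[0,0,0,1]]))
def fit(obs,x0):
    # obs: list of (cam,pixel,localpoint)
    def f(p): return np.concatenate([proj(c,put(p,l))-px for c,px,l in obs])
    s=least_squares(f,x0,loss="soft_l1",f_scale=1.0); return s.x,f(s.x).reshape(-1,2)
E
python3 - <<'E'
from h import *
c1=lambda u,v:np.array([150+u/3.3,110+v/3]); c2=lambda u,v:np.array([145+u/4,165+v/4])
S,T=SIDE,TOP; A=np.array
jig=[(S,A([318.1,203.8]),[164,0,61]),(S,A([320.9,179]),[164,0,146]),(S,A([309.5,218.2]),[110,0,66]),(S,A([296.3,258]),[0,0,40]),(S,A([292.1,277.2]),[-52,0,40]),
(T,A([346.5,157.6]),[164,0,61]),(T,A([349.2,144.8]),[164,0,146]),(T,A([344,183.2]),[110,0,66]),(T,A([339,242.5]),[0,0,40]),(T,A([333.7,263.2]),[-52,0,40]),
(T,c1(563,108),[200,47.5,18]),(T,c1(707,116),[200,-47.5,18]),(T,c1(538,521),[-96,47.5,18]),(T,c1(690,530),[-96,-47.5,18]),
(S,c2(625,142),[200,47.5,18]),(S,c2(757,175),[200,-47.5,18]),(S,c2(488,522),[-96,47.5,18]),(S,c2(643,577),[-96,-47.5,0])]
p,r=fit(jig,[300,0,0]); print("jig",p.round(3)); print(r.round(1).tolist())
rk=[]
for cam,c,L in [(T,c1,[(43,290,[43,102,50]),(370,280,[43,-102,50]),(55,398,[-29,102,28]),(215,425,[-52,0,52]),(327,420,[-52,-70,52]),(208,232,[81,0,46]),(318,228,[81,-70,46])]),
 (S,c2,[(90,190,[43,102,50]),(398,230,[43,-102,50]),(197,332,[-52,0,42]),(307,352,[-52,-70,42]),(262,152,[81,0,44]),(362,178,[81,-70,44])])]:
    for u,v,l in L: rk.append((cam,c(u,v),l))
q,r=fit(rk,[300,200,0]); print("rack",q.round(3)); print(r.round(1).tolist())
for n,pp,l in [("mid",p,[0,0,40]),("bowl",p,[-52,0,40]),("grip",p,[164,0,146]),("free",q,[0,70,40]),("freebowl",q,[-52,70,40])]: print(n,put(pp,l).round(1))
# draw
t=cv2.imread("pics/a_top.png"); s=cv2.imread("pics/a_side.png")
out=[]
for im,cam in((t,T),(s,S)):
    im=cv2.resize(im,None,fx=4,fy=4,interpolation=cv2.INTER_CUBIC)
    def ln(pp,pts,col,cl=True):
        cv2.polylines(im,[((proj(cam,put(pp,pts))+.5)*4).round().astype(int)],cl,col,1)
    for z in (0,18): ln(p,[[-96,-47.5,z],[200,-47.5,z],[200,47.5,z],[-96,47.5,z]],(0,255,0))
    ln(p,[[-81,0,40],[81,0,40]],(0,0,255)); ln(p,[[164,0,61],[164,0,177]],(255,0,0))
    for y in(-70,0,70): ln(q,[[-81,y,40],[81,y,40]],(0,0,255))
    ln(q,[[34,-102,50],[52,-102,50],[52,102,50],[34,102,50]],(0,255,0)); ln(q,[[-79,-102,28],[-29,-102,28],[-29,102,28],[-79,102,28]],(255,255,0))
    for y in(-35,35): ln(q,[[-52,y,28],[-52,y,48]],(255,0,255))
    out.append(im)
cv2.imwrite("pics/d1.png",out[0][470:1170,620:1420]); cv2.imwrite("pics/d2.png",out[1][660:1260,580:1380])
im=out[0][470:1170,620:1420]; cv2.imwrite("pics/d1.png",im[:, :][50:650])
E
```

```text
jig [ 4.60282e+02 -1.62160e+01 -8.50000e-02]
[[-1.8, -0.4], [-1.4, 2.5], [1.5, 0.2], [1.9, 2.4], [-0.1, 2.0], [-2.1, -0.0], [-0.3, 0.7], [-0.8, -0.6], [0.2, -4.6], [4.1, 0.2], [0.5, -0.6], [1.1, -0.4], [-0.5, 0.4], [-0.2, 0.7], [0.1, -1.5], [1.0, -1.1], [-0.6, -1.4], [-0.2, 0.3]]
rack [487.15  238.716  -6.253]
[[0.8, 0.9], [1.0, -0.3], [-0.2, 1.0], [-0.9, -0.2], [-0.1, -0.1], [0.4, 0.3], [0.8, 0.1], [-0.0, -4.2], [-0.5, -1.2], [-0.5, -0.5], [-0.2, -0.4], [-0.5, 1.7], [0.3, -0.5]]
mid [460.3 -16.2  40. ]
bowl [408.5 -11.8  40. ]
grip [623.7 -30.2 146. ]
free [485.  308.7  40. ]
freebowl [433.  307.1  40. ]
```

View pics/d1.png

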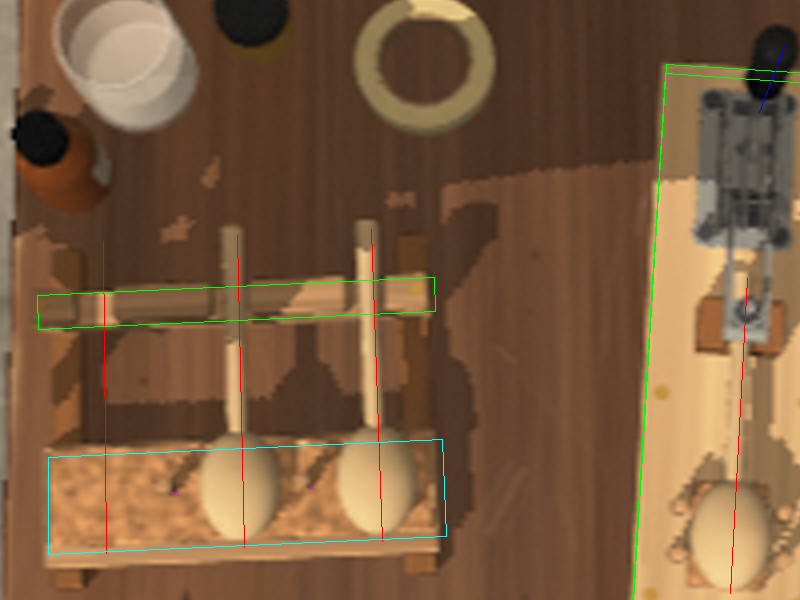

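View pics/d2.png

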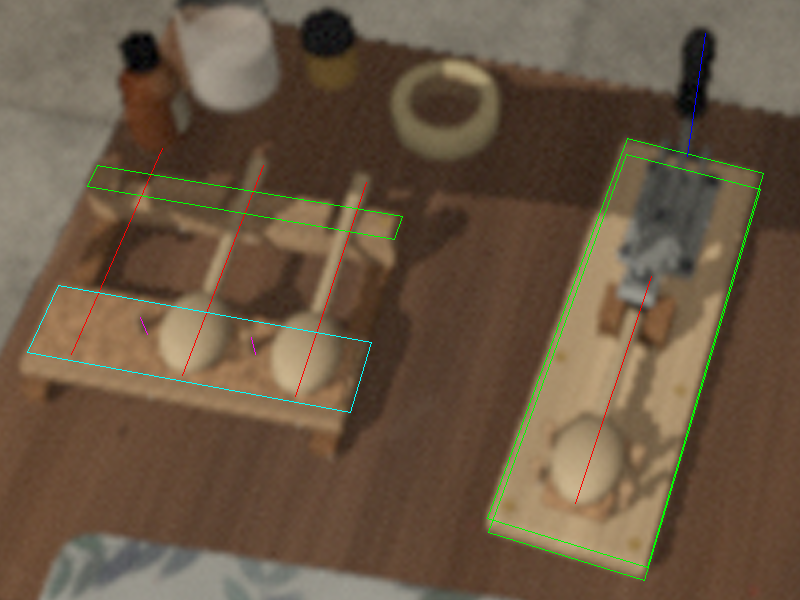

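```bash
cat > goal.py <<'E'
import sys
from h import *
from bench import arm
JIG=[460.28,-16.22,-0.085]; RACK=[487.15,238.72,0.030]
def to(frame,x,y,z,cur=None):
    """scaled shift & turn from the current pose to tool-down TCP at frame (x,y), height z, tool x along frame x"""
    s=cur or arm.read_state(); F={"j":JIG,"r":RACK,"w":[0,0,-0.085]}[frame]
    t=put(F,[x,y,z]); Rt=R.from_euler("z",F[2])*R.from_quat([1,0,0,0]); Rc=R.from_quat(s["ee_rot"])
    d=Rc.inv().apply(t-s["position"])/100; w=(Rc.inv()*Rt).as_rotvec()/0.5
    print("t",round(s["clock"],2),"pos",s["position"].round(1),"F",s["contact_force"].round(1),"w",round(s["gripper_width"],1))
    print("target",t.round(1),"shift",d.round(3),"turn",w.round(3))
if __name__=="__main__": to(sys.argv[1],*map(float,sys.argv[2:5]))
E
python3 goal.py j 128 0 303
```

```text
t 1.95 pos [279.  559.3 303.9] F [ 0.3 -0.3 -0.3] w 84.9
target [587.8 -27.1 303. ] shift [5.381 3.868 0.009] turn [-0.    -0.    -0.756]
```

apply_moves(
  increments=[
    [[1,0.72,0,0,0,-0.75,-1],[1,0.72,0,0,0,-0.75,-1],[1,0.72,0,0,0,-0.75,-1]],
  ],
)

```text
clock: 2.25
position: [337.2, 447.3, 304.1]
ee_rot: [0.999, -0.042, -0.0, 0.0]
contact_force: [-0.4, 0.1, -0.1]
gripper_width: 43.8
```

```bash
python3 goal.py j 128 0 303
```

```text
t 2.25 pos [337.2 447.3 304.1] F [-0.4  0.1 -0.1] w 43.8
target [587.8 -27.1 303. ] shift [2.9   4.514 0.014] turn [0.002 0.    0.   ]
```

apply_moves(
  increments=[
    [[0.64,1,0,0,0,0,-1],[0.64,1,0,0,0,0,-1],[0.64,1,0,0,0,0,-1]],
  ],
)

```text
clock: 2.55
position: [392.2, 341.7, 304.2]
ee_rot: [0.999, -0.045, -0.0, 0.0]
contact_force: [0.0, 0.5, -0.8]
gripper_width: 0.3
```

apply_moves(
  increments=[
    [[0.64,1,0,0,0,0,-1],[0.64,1,0,0,0,0,-1],[0.64,1,0,0,0,0,-1]],
  ],
)

```text
clock: 2.85
position: [447.2, 236.7, 304.2]
ee_rot: [0.999, -0.045, 0.0, 0.0]
contact_force: [-0.1, 0.6, -0.6]
gripper_width: 0.1
```

```bash
python3 - <<'E'
from bench import arm
import cv2, numpy as np, pickle
p=arm.get_image("wrist"); pickle.dump(p,open("w1.pkl","wb")); cv2.imwrite("pics/w1.png",p["img"][:,:,::-1])
for l in ["spoon_b","free_place","free_bowl","rack"]: print(l,[(np.round(d["at"],1).tolist(),round(d["conf"],2)) for d in arm.mark_of(l,p)][:4])
E
python3 goal.py j 128 0 303
```

```text
spoon_b [([270.2, 150.9], 0.88), ([337.5, 143.1], 0.65)]
free_place [([471.5, 160.0], 0.19)]
free_bowl []
rack [([336.3, 144.6], 0.71)]
t 3.1 pos [446.2 240.1 304. ] F [0.1 0.7 0.4] w -0.0
target [587.8 -27.1 303. ] shift [1.644 2.538 0.009] turn [-0.001 -0.    -0.005]
```

View pics/w1.png

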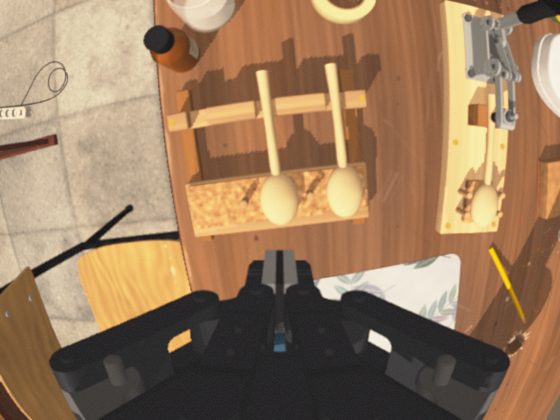

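```bash
python3 - <<'E'
from h import *; import pickle
p=pickle.load(open("w1.pkl","rb")); p["fish"]=1
JIG=[460.28,-16.22,-0.085]; q=[487.15,238.72,0.030]
k=4; x0,y0=155,60
im=cv2.resize(p["img"][y0:y0+150,x0:x0+200,::-1],None,fx=k,fy=k,interpolation=cv2.INTER_CUBIC)
cv2.imwrite("pics/w1c.png",im)
im=im.copy()
def ln(pp,pts,col,cl=True): cv2.polylines(im,[((proj(p,put(pp,pts))+.5-[x0,y0])*k).round().astype(int)],cl,col,1)
for y in(-70,0,70): ln(q,[[-81,y,40],[81,y,40]],(0,0,255))
ln(q,[[34,-102,50],[52,-102,50],[52,102,50],[34,102,50]],(0,255,0)); ln(q,[[-79,-102,28],[-29,-102,28],[-29,102,28],[-79,102,28]],(255,255,0))
for y in(-35,35): ln(q,[[-52,y,28],[-52,y,48]],(255,0,255))
cv2.imwrite("pics/w1d.png",im)
E
```

```text
(no output)
```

View pics/w1c.png

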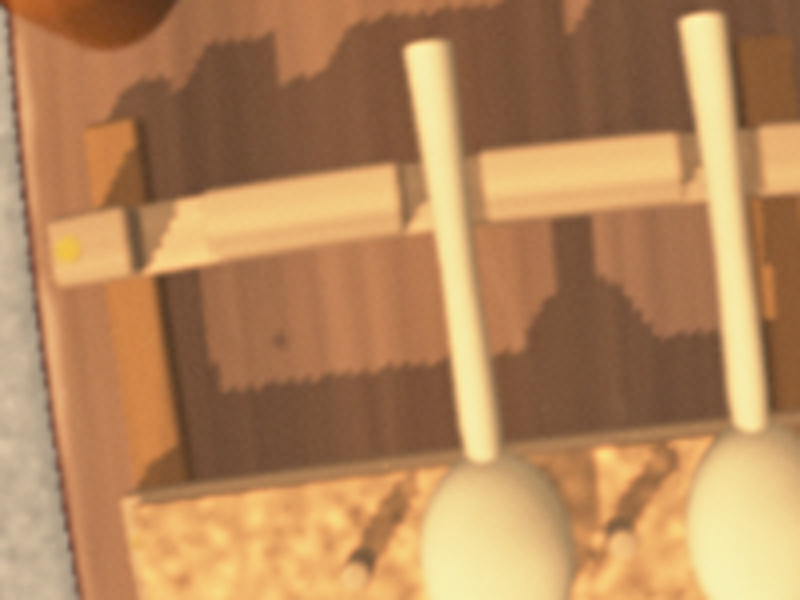

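View pics/w1d.png

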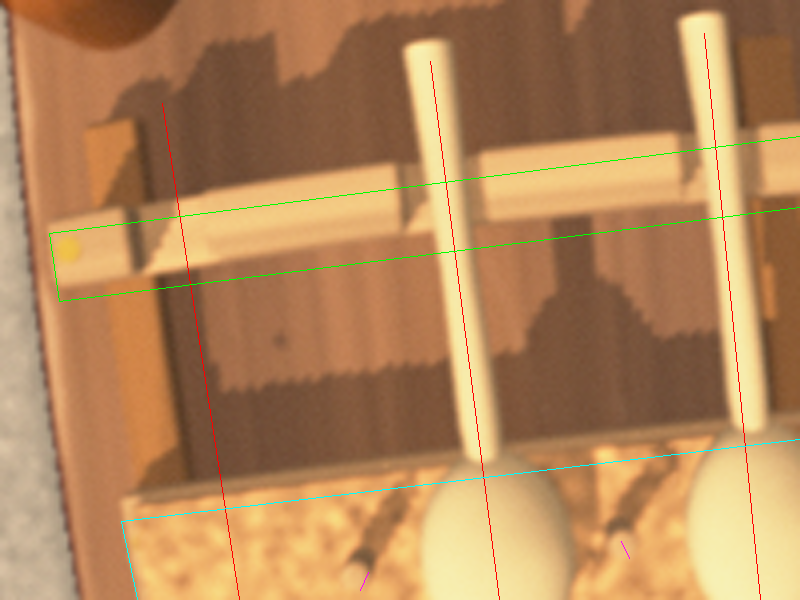

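```bash
python3 - <<'E'
from h import *; import pickle
p=pickle.load(open("w1.pkl","rb")); p["fish"]=1
w=lambda u,v:np.array([155+u/4-.5,60+v/4-.5]);c1=lambda u,v:np.array([150+u/3.3-.5,110+v/3-.5])
W=[(125,207,[52,80,50]),(395,165,[52,10,50]),(478,152,[52,-10,50]),(680,133,[52,-60,50]),(757,125,[52,-80,50]),(50,225,[52,102,50]),(355,572,[-52,35,48]),(621,543,[-52,-35,48]),(125,497,[-29,102,28])]
o=[(p,w(u,v),l) for u,v,l in W]
T=[(43,278,[52,102,50]),(370,265,[52,-102,50]),(150,425,[-52,35,48]),(262,420,[-52,-35,48]),(55,398,[-29,102,28]),(376,388,[-29,-102,28])]
t=[(TOP,c1(u,v),l) for u,v,l in T]
for n,ob in (("w",o),("t",t),("both",o+t)):
    q,r=fit(ob,[490,238,0.03]); print(n,q.round(3),put(q,[0,70,40]).round(1)); print(r.round(1).tolist())
# jig from wrist: board corners
x0,y0=425,0
cv2.imwrite("pics/w1j.png",cv2.resize(p["img"][0:240,x0:560,::-1],None,fx=2.5,fy=2.5,interpolation=cv2.INTER_CUBIC))
E
```

```text
w [4.90149e+02 2.39656e+02 3.00000e-02] [488.1 309.6  40. ]
[[-0.1, -0.3], [0.6, -0.8], [0.1, -0.1], [-0.1, -0.6], [0.4, -0.2], [-1.4, -0.9], [0.1, 1.7], [0.8, 1.0], [-2.1, 3.5]]
t [4.89422e+02 2.42107e+02 2.30000e-02] [487.8 312.1  40. ]
[[-0.1, -0.4], [-0.1, 0.2], [0.5, 0.0], [1.1, 0.4], [-1.4, 0.0], [-0.2, -0.3]]
both [4.89991e+02 2.40005e+02 2.70000e-02] [488.1 310.   40. ]
[[-0.3, -0.3], [0.4, -0.6], [-0.1, 0.1], [-0.3, -0.3], [0.2, 0.2], [-1.6, -0.9], [-0.3, 1.8], [0.3, 1.3], [-2.5, 3.5], [0.8, -0.4], [0.8, -0.3], [1.6, -0.2], [2.2, 0.0], [-0.3, -0.0], [0.9, -0.8]]
```

apply_moves(
  increments=[
    [[0.64,1,0,0,0,0,-1],[0.64,1,0,0,0,0,-1],[0.64,1,0,0,0,0,-1]],
  ],
)

```text
clock: 3.4
position: [502.0, 133.5, 303.9]
ee_rot: [0.999, -0.044, 0.0, 0.0]
contact_force: [-0.2, 0.7, -0.5]
gripper_width: -0.1
```

apply_moves(
  increments=[
    [[0.6,1,0,0,0,0,-1],[0.6,1,0,0,0,0,-1],[0.6,1,0,0,0,0,-1]],
  ],
)

```text
clock: 3.7
position: [553.6, 28.0, 303.6]
ee_rot: [0.999, -0.044, 0.0, 0.0]
contact_force: [0.4, 0.6, -0.2]
gripper_width: 0.0
```

```bash
sed -i 's/RACK=.*/RACK=[490.0,240.2,0.027]/' goal.py; python3 - <<'E'
from bench import arm
import pickle, numpy as np
from h import *
p=arm.get_image("wrist"); pickle.dump(p,open("w2.pkl","wb"))
for l in ["handle_pivot","bar_pivot","handle_grip","spoon_mid","spoon_bowl"]: print(l,[(np.round(d["at"],1).tolist(),round(d["conf"],2)) for d in arm.mark_of(l,p)][:4])
p["fish"]=1; q=[460.28,-16.22,-0.085]; im=p["img"][:,:,::-1].copy(); k=1.4
im=cv2.resize(im,None,fx=k,fy=k)
def ln(pp,pts,col,cl=True): cv2.polylines(im,[((proj(p,put(pp,pts))+.5)*k).round().astype(int)],cl,col,1)
for z in (0,18): ln(q,[[-96,-47.5,z],[200,-47.5,z],[200,47.5,z],[-96,47.5,z]],(0,255,0))
ln(q,[[-81,0,40],[81,0,40]],(0,0,255)); ln(q,[[164,0,61],[164,0,177]],(255,0,0))
cv2.imwrite("pics/w2.png",im)
E
python3 goal.py j 128 0 303
```

```text
handle_pivot [([330.2, 118.7], 0.7)]
bar_pivot [([336.8, 173.2], 0.95)]
handle_grip [([350.5, 113.0], 0.85)]
spoon_mid [([321.3, 266.4], 0.74), ([431.4, 269.3], 0.57)]
spoon_bowl [([320.7, 305.9], 0.96)]
t 4.0 pos [552.   31.1 303.9] F [-0.6  0.3 -0.4] w 0.2
target [587.8 -27.1 303. ] shift [0.406 0.549 0.009] turn [-0.     0.    -0.001]
```

View pics/w2.png

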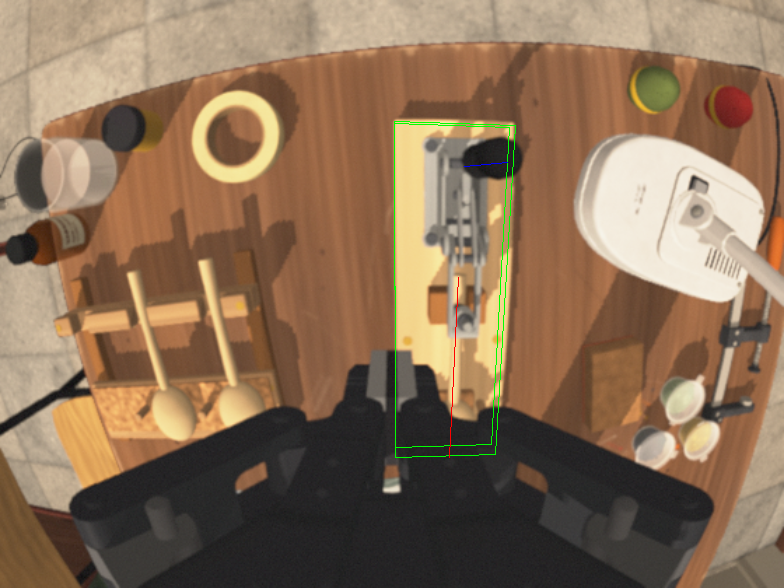

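apply_moves(
  increments=[
    [[0.41,0.55,0,0,0,0,-1],[0.41,0.55,0,0,0,0,-1],[0.41,0.55,0.47,0,0,0,-1],[0.41,0.55,0.94,0,0,0,-1],[0.41,0.55,0.94,0,0,0,-1],[0.41,0.55,0.94,0,0,0,-1]],
  ],
)

```text
clock: 4.6
position: [588.7, -27.8, 210.6]
ee_rot: [0.999, -0.043, -0.0, 0.001]
contact_force: [0.8, -0.2, 1.2]
gripper_width: -0.1
```

```bash
python3 - <<'E'
from bench import arm
import cv2
p=arm.get_image("wrist"); cv2.imwrite("pics/w3.png",p["img"][:,:,::-1])
p=arm.get_image("side"); cv2.imwrite("pics/s3.png",cv2.resize(p["img"][130:330,200:420,::-1],None,fx=3,fy=3))
E
python3 goal.py j 143 0 209
```

```text
t 4.7 pos [589.9 -27.8 213. ] F [0.7 0.1 0.3] w -0.0
target [602.8 -28.4 209. ] shift [ 0.128 -0.005  0.041] turn [-0.001 -0.011 -0.001]
```

View pics/w3.png

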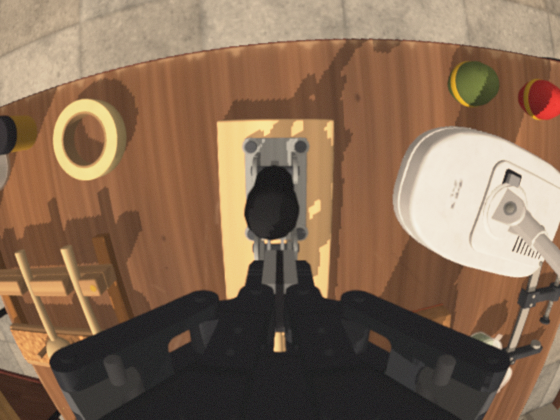

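View pics/s3.png

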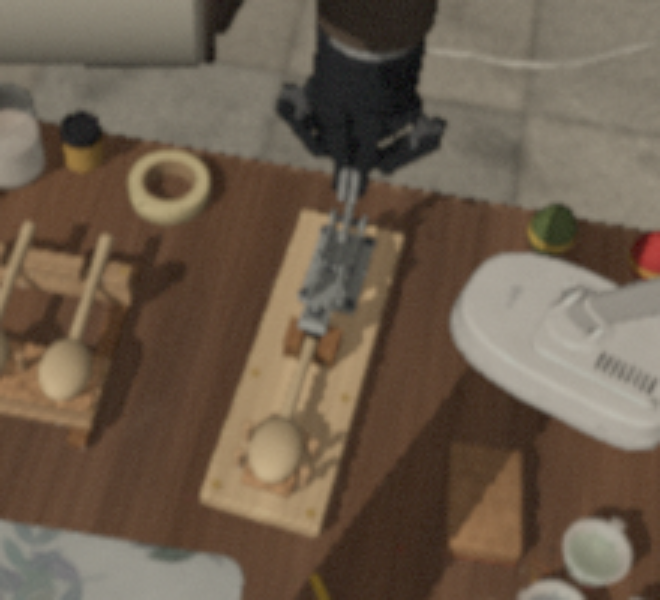

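apply_moves(
  increments=[
    [[0.15,0,0,0,0,0,-1],[0.27,0,0,0,0,0,-1],[0.4,0,0,0,0,0,-1],[0.5,0,0.04,0,0,0,-1],[0.6,0,0.08,0,0,0,-1],[0.69,0,0.145,0,0,0,-1],[0.78,0,0.21,0,0,0,-1],[0.87,0,0.325,0,0,0,-1],[0.94,0,0.43,0,0,0,-1],[0.94,0,0.43,0,0,0,-1]],
  ],
)

```text
clock: 5.7
position: [681.5, -37.2, 163.7]
ee_rot: [0.999, -0.044, -0.002, 0.0]
contact_force: [0.3, -0.4, 0.5]
gripper_width: 0.3
```

```bash
python3 - <<'E'
from bench import arm
import cv2
p=arm.get_image("wrist"); cv2.imwrite("pics/w4.png",p["img"][:,:,::-1])
p=arm.get_image("side"); cv2.imwrite("pics/s4.png",cv2.resize(p["img"][130:330,200:420,::-1],None,fx=3,fy=3))
E
python3 goal.py j 0 0 240
```

```text
t 5.8 pos [681.7 -37.1 165.8] F [ 0.4  0.1 -0.1] w 0.3
target [460.3 -16.2 240. ] shift [-2.225 -0.013 -0.738] turn [ 0.001  0.004 -0.006]
```

View pics/w4.png

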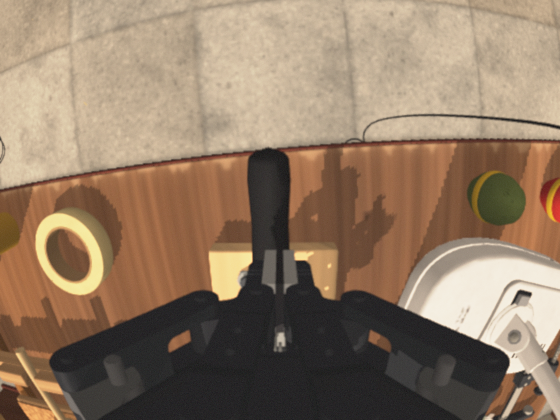

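View pics/s4.png

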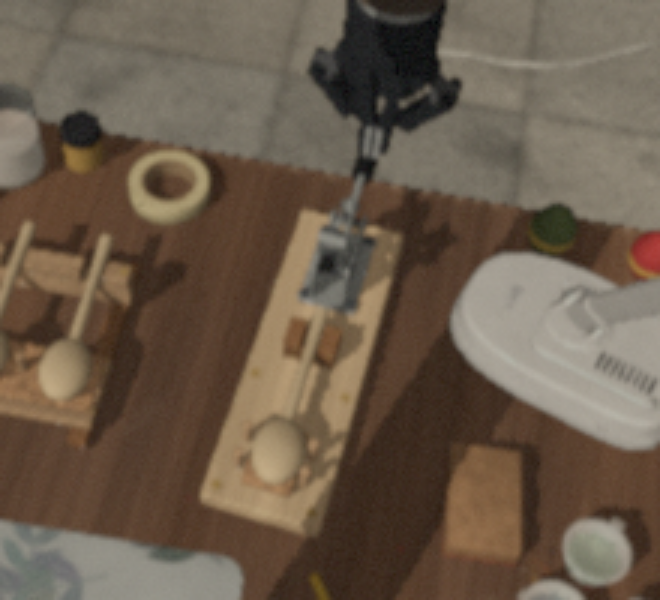

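apply_moves(
  increments=[
    [[0,0,-0.45,0,0,0,-1],[0,0,-0.85,0,0,0,-1],[-0.45,0,-0.85,0,0,0,0.1],[-0.95,0,-0.85,0,0,0,0.1],[-1,0,-0.85,0,0,0,0.1]],
  ],
)

```text
clock: 6.3
position: [575.4, -28.6, 251.5]
ee_rot: [0.999, -0.044, -0.003, -0.0]
contact_force: [0.8, -0.2, 0.8]
gripper_width: 43.5
```

apply_moves(
  increments=[
    [[-0.5,0,0,0,0,0,0.1],[-1,0,0,0,0,0,0.1],[-1,0,0,0,0,0,0.1]],
  ],
)

```text
clock: 6.6
position: [475.5, -20.3, 251.1]
ee_rot: [0.999, -0.044, -0.003, 0.0]
contact_force: [0.9, 0.4, 0.5]
gripper_width: 46.9
```

```bash
python3 - <<'E'
from bench import arm
import pickle, numpy as np
from h import *
p=arm.get_image("wrist"); pickle.dump(p,open("w5.pkl","wb"))
p["fish"]=1; q=[460.28,-16.22,-0.085]; im=p["img"][:,:,::-1].copy(); k=1.4
im=cv2.resize(im,None,fx=k,fy=k)
def ln(pp,pts,col,cl=True): cv2.polylines(im,[((proj(p,put(pp,pts))+.5)*k).round().astype(int)],cl,col,1)
for z in (0,18): ln(q,[[-96,-47.5,z],[200,-47.5,z],[200,47.5,z],[-96,47.5,z]],(0,255,0))
ln(q,[[-81,0,40],[81,0,40]],(0,0,255)); ln(q,[[0,-8,40],[0,8,40]],(255,0,0))
cv2.imwrite("pics/w5.png",im)
E
python3 goal.py j 0 0 240
```

```text
t 6.65 pos [479.6 -19.8 252.5] F [0.5 0.3 1.8] w 46.8
target [460.3 -16.2 240. ] shift [-0.196 -0.019  0.125] turn [-0.     0.001 -0.003]
```

View pics/w5.png

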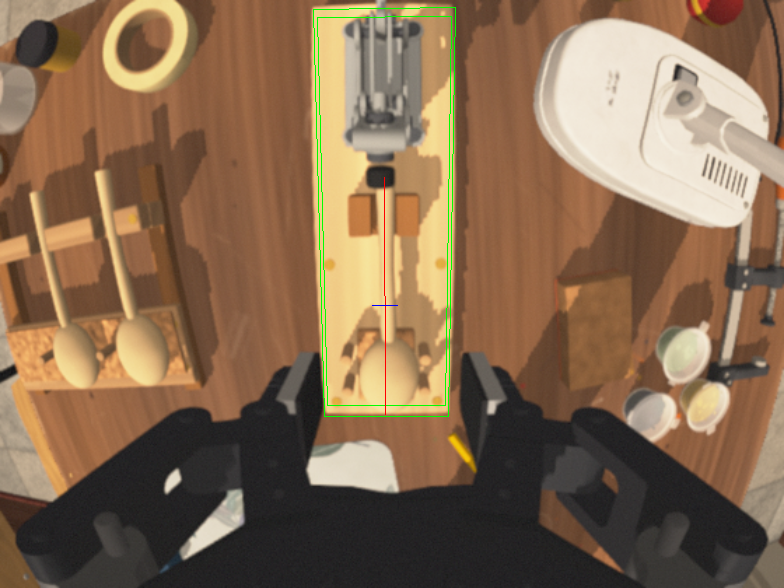

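apply_moves(
  increments=[
    [[-0.2,-0.02,0.3,0,0,0,0.1],[-0.2,-0.02,0.7,0,0,0,0.1],[-0.2,-0.02,0.9,0,0,0,0.1],[-0.2,-0.02,0.9,0,0,0,0.1],[-0.2,-0.02,0.9,0,0,0,0.1]],
  ],
)

```text
clock: 7.15
position: [464.6, -15.5, 162.6]
ee_rot: [0.999, -0.044, 0.001, 0.0]
contact_force: [0.6, -0.1, 0.4]
gripper_width: 46.9
```

```bash
python3 goal.py j 0 0 99; python3 - <<'E'
from bench import arm
import cv2
p=arm.get_image("wrist"); cv2.imwrite("pics/w6.png",p["img"][:,:,::-1])
E
```

```text
t 7.15 pos [464.6 -15.5 162.6] F [ 0.6 -0.1  0.4] w 46.9
target [460.3 -16.2  99. ] shift [-0.043  0.011  0.636] turn [ 0.    -0.003 -0.004]
```

View pics/w6.png

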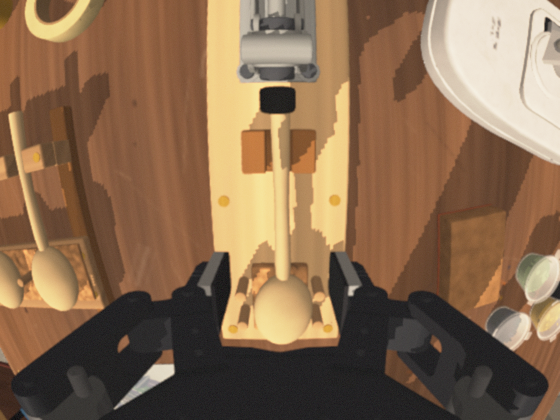

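apply_moves(
  increments=[
    [[-0.03,0.01,0.3,0,0,0,0.1],[-0.03,0.01,0.5,0,0,0,0.1],[-0.03,0.01,0.63,0,0,0,0.1],[-0.03,0.01,0.63,0,0,0,0.1],[-0.03,0.01,0.63,0,0,0,0.1]],
  ],
)

```text
clock: 7.7
position: [461.2, -16.2, 100.1]
ee_rot: [0.999, -0.044, 0.001, -0.0]
contact_force: [0.3, -0.4, -0.2]
gripper_width: 46.6
```

```bash
python3 goal.py j 0 0 99; python3 - <<'E'
from bench import arm
import cv2
p=arm.get_image("wrist"); cv2.imwrite("pics/w7.png",p["img"][:,:,::-1])
E
```

```text
t 7.7 pos [461.2 -16.2 100.1] F [ 0.3 -0.4 -0.2] w 46.6
target [460.3 -16.2  99. ] shift [-0.009  0.001  0.011] turn [-0.002 -0.005 -0.005]
```

View pics/w7.png

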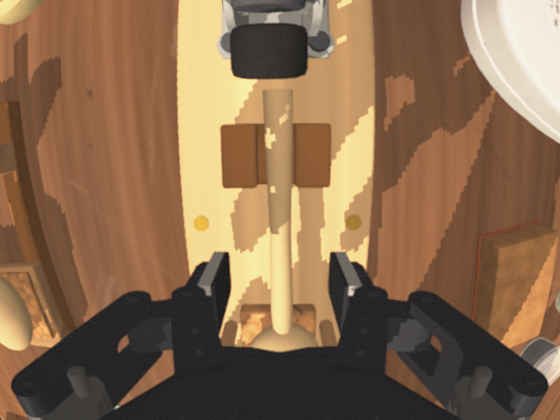

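apply_moves(
  increments=[
    [[0,0,0,0,0,0,-1],[0,0,0,0,0,0,-1],[0,0,0,0,0,0,-1],[0,0,0,0,0,0,-1],[0,0,0,0,0,0,-1],[0,0,0,0,0,0,-1]],
  ],
)

```text
clock: 8.35
position: [460.3, -16.3, 99.7]
ee_rot: [0.999, -0.044, 0.001, -0.0]
contact_force: [-1.6, 0.3, 6.6]
gripper_width: 8.4
```

```bash
python3 goal.py j 0 0 99; python3 - <<'E'
from bench import arm
import cv2
p=arm.get_image("wrist"); cv2.imwrite("pics/w8.png",p["img"][:,:,::-1])
E
```

```text
t 8.35 pos [460.3 -16.3  99.7] F [-1.6  0.3  6.6] w 8.4
target [460.3 -16.2  99. ] shift [-0.001 -0.001  0.007] turn [-0.    -0.002 -0.004]
```

View pics/w8.png

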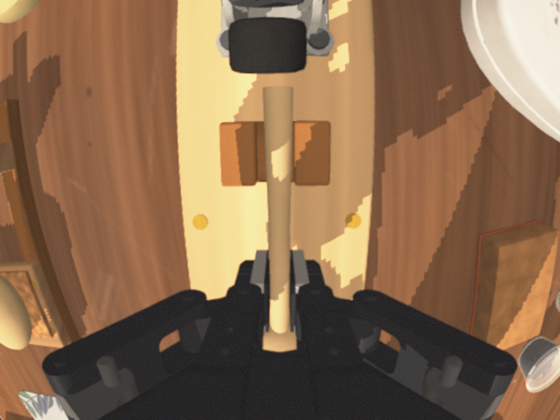

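apply_moves(
  increments=[
    [[0,0,0,0,0,0,-0.4],[0,0,0,0,0,0,-0.4],[0,0,0,0,0,0,-0.4],[0,0,0.04,0,0,0,-0.4],[0,0,0.04,0,0,0,-0.4],[0,0,0.04,0,0,0,-1],[0,0,0.04,0,0,0,-1],[0,0,0.04,0,0,0,-1],[0,0,0.04,0,0,0,-1]],
  ],
)

```text
clock: 9.3
position: [459.9, -16.4, 94.9]
ee_rot: [0.999, -0.044, 0.0, -0.0]
contact_force: [-0.3, 0.5, -0.9]
gripper_width: 8.7
```

```bash
python3 goal.py j 0 0 99; python3 - <<'E'
from bench import arm
import cv2
p=arm.get_image("side"); cv2.imwrite("pics/s9.png",cv2.resize(p["img"][130:330,200:420,::-1],None,fx=3,fy=3))
E
```

```text
t 9.3 pos [459.9 -16.4  94.9] F [-0.3  0.5 -0.9] w 8.7
target [460.3 -16.2  99. ] shift [ 0.004 -0.002 -0.041] turn [-0.    -0.    -0.006]
```

View pics/s9.png

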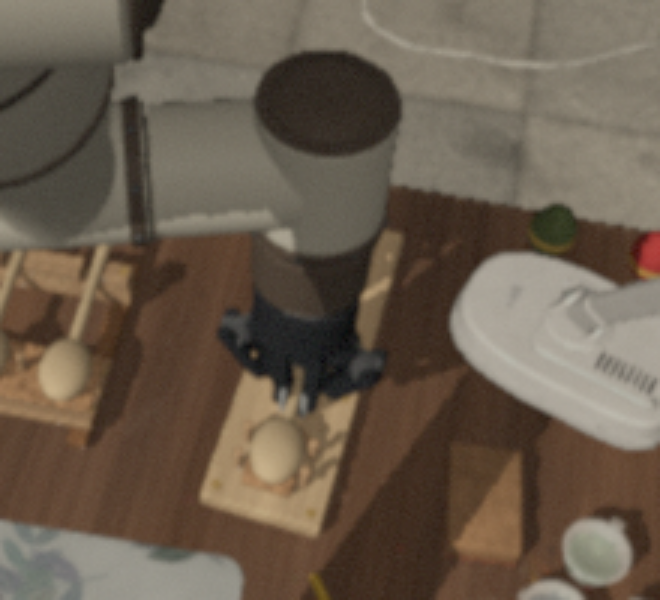

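apply_moves(
  increments=[
    [[0,0,-0.1,0,0,0,-1],[0,0,-0.3,0,0,0,-1],[0,0,-0.6,0,0,0,-1],[0,0,-0.9,0,0,0,-1],[0,0,-1,0,0,0,-1],[0,0,-1,0,0,0,-1]],
  ],
)

```text
clock: 9.95
position: [460.9, -16.3, 196.9]
ee_rot: [0.999, -0.044, 0.003, -0.001]
contact_force: [0.0, 0.4, -0.5]
gripper_width: 8.9
```

```bash
python3 goal.py r 0 70 190; python3 - <<'E'
from bench import arm
import cv2
p=arm.get_image("wrist"); cv2.imwrite("pics/w10.png",p["img"][:,:,::-1])
p=arm.get_image("side"); cv2.imwrite("pics/s10.png",cv2.resize(p["img"][130:330,200:420,::-1],None,fx=3,fy=3))
E
```

```text
t 9.95 pos [460.9 -16.3 196.9] F [ 0.   0.4 -0.5] w 8.9
target [488.1 310.2 190. ] shift [-0.015 -3.276  0.076] turn [-0.003 -0.011 -0.229]
```

View pics/w10.png

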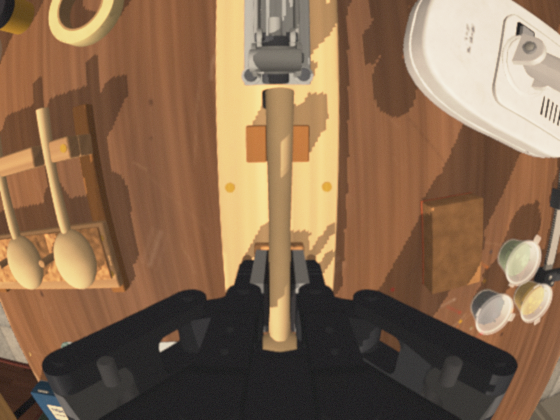

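View pics/s10.png

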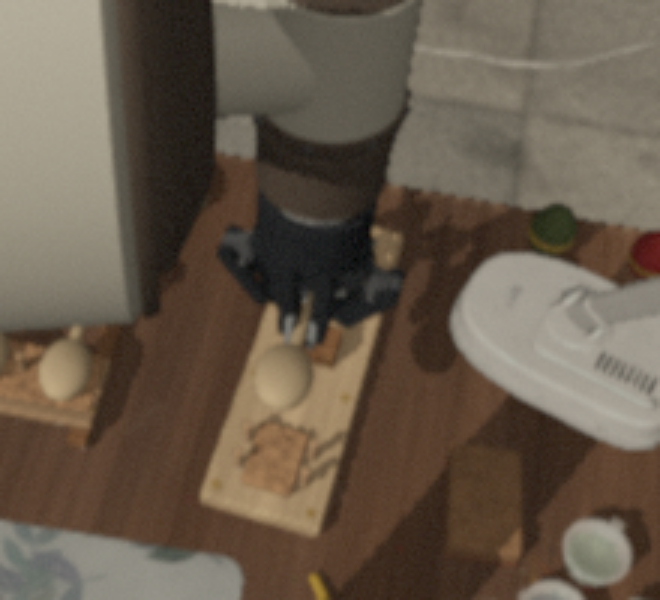

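apply_moves(
  increments=[
    [[0,-0.3,0,0,0,-0.1,-1],[0,-0.65,0,0,0,-0.23,-1],[0,-1,0,0,0,-0.23,-1],[0,-1,0,0,0,-0.23,-1]],
  ],
)

```text
clock: 10.45
position: [469.3, 86.0, 193.7]
ee_rot: [1.0, 0.016, -0.0, 0.0]
contact_force: [1.2, 0.2, -0.2]
gripper_width: 8.4
```

```bash
python3 goal.py r 0 70 190
```

```text
t 10.45 pos [469.3  86.  193.7] F [ 1.2  0.2 -0.2] w 8.4
target [488.1 310.2 190. ] shift [ 0.258 -2.234  0.036] turn [0.001 0.001 0.009]
```

apply_moves(
  increments=[
    [[0.05,-0.4,0,0,0,0,-1],[0.1,-0.8,0,0,0,0,-1],[0.12,-1,0,0,0,0,-1],[0.12,-1,0,0,0,0,-1]],
  ],
)

```text
clock: 10.85
position: [478.1, 185.2, 193.5]
ee_rot: [1.0, 0.015, -0.001, 0.001]
contact_force: [0.5, -0.6, -0.7]
gripper_width: 8.3
```

```bash
python3 goal.py r 0 70 190
```

```text
t 10.85 pos [478.1 185.2 193.5] F [ 0.5 -0.6 -0.7] w 8.3
target [488.1 310.2 190. ] shift [ 0.138 -1.246  0.033] turn [0.002 0.003 0.006]
```

apply_moves(
  increments=[
    [[0.05,-0.4,0,0,0,0,-1],[0.1,-0.8,0,0,0,0,-1],[0.13,-1,0,0,0,0,-1],[0.13,-1,0,0,0,0,-1]],
  ],
)

```text
clock: 11.25
position: [488.4, 284.9, 193.8]
ee_rot: [1.0, 0.014, -0.0, 0.0]
contact_force: [-0.1, -0.7, -0.6]
gripper_width: 8.6
```

apply_moves(
  increments=[
    [[0,-0.24,0,0,0,0,-1],[0,-0.24,0,0,0,0,-1],[0,-0.24,0,0,0,0,-1],[0,-0.24,0,0,0,0,-1]],
  ],
)

```text
clock: 11.65
position: [487.3, 306.2, 194.5]
ee_rot: [1.0, 0.013, -0.001, 0.001]
contact_force: [0.0, 0.3, -0.4]
gripper_width: 8.6
```

```bash
cat > look.py <<'E'
import sys,pickle
from bench import arm
from h import *
from goal import RACK as q
n=sys.argv[1]
p=arm.get_image("wrist"); pickle.dump(p,open(n+".pkl","wb"))
p["fish"]=1; im=p["img"][:,:,::-1].copy(); k=1.4
im=cv2.resize(im,None,fx=k,fy=k,interpolation=cv2.INTER_CUBIC)
def ln(pp,pts,col,cl=True): cv2.polylines(im,[((proj(p,put(pp,pts))+.5)*k).round().astype(int)],cl,col,1)
for y in(-70,0,70): ln(q,[[-81,y,40],[81,y,40]],(0,0,255))
ln(q,[[34,-102,50],[52,-102,50],[52,102,50],[34,102,50]],(0,255,0)); ln(q,[[-79,-102,28],[-29,-102,28],[-29,102,28],[-79,102,28]],(255,255,0))
for y in(60,80): ln(q,[[34,y,50],[52,y,50]],(255,0,255))
cv2.imwrite(f"pics/{n}.png",im)
E
python3 look.py w11; python3 goal.py r 0 70 95
```

```text
t 11.7 pos [487.4 306.3 194.7] F [-0.6 -0.3 -1. ] w 8.6
target [488.1 310.2  95. ] shift [ 0.009 -0.039  0.997] turn [ 0.002  0.002 -0.002]
```

View pics/w11.png

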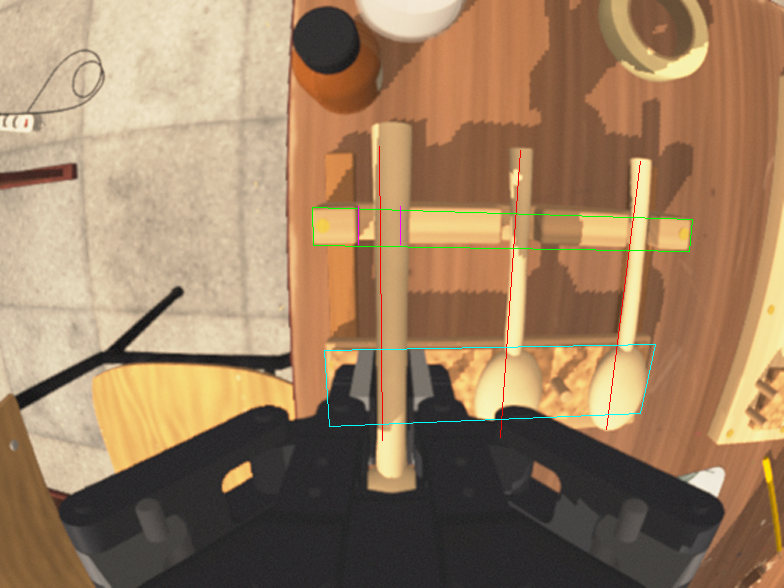

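apply_moves(
  increments=[
    [[0.01,-0.04,0.2,0,0,0,-1],[0.01,-0.04,0.45,0,0,0,-1],[0.01,-0.04,0.65,0,0,0,-1],[0.01,-0.04,0.75,0,0,0,-1],[0.01,-0.04,0.75,0,0,0,-1],[0.01,-0.04,0.75,0,0,0,-1]],
  ],
)

```text
clock: 12.3
position: [488.9, 311.8, 120.7]
ee_rot: [1.0, 0.014, 0.0, -0.0]
contact_force: [-0.1, -0.9, -1.3]
gripper_width: 8.6
```

```bash
python3 look.py w12; python3 goal.py r 0 70 95
```

```text
t 12.35 pos [489.  312.1 121. ] F [ 0.4 -0.5 -0.3] w 8.9
target [488.1 310.2  95. ] shift [-0.01   0.019  0.26 ] turn [-0.003 -0.003  0.001]
```

View pics/w12.png

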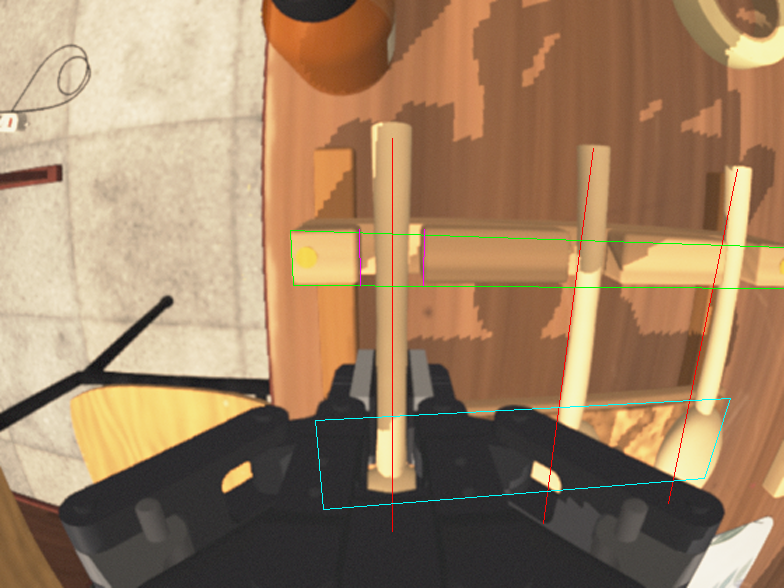

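apply_moves(
  increments=[
    [[0,0,0.08,0,0,0,-1],[0,0,0.15,0,0,0,-1],[0,0,0.21,0,0,0,-1],[0,0,0.24,0,0,0,-1],[0,0,0.24,0,0,0,-1],[0,0,0.24,0,0,0,-1]],
  ],
)

```text
clock: 12.95
position: [488.4, 312.0, 96.8]
ee_rot: [1.0, 0.014, 0.0, -0.0]
contact_force: [-3.6, -0.3, 8.1]
gripper_width: 8.7
```

```bash
python3 look.py w13; python3 goal.py r 0 70 95
```

```text
t 13.0 pos [488.4 312.   96.9] F [-4.  -1.   7.4] w 8.6
target [488.1 310.2  95. ] shift [-0.003  0.018  0.019] turn [-0.    -0.001  0.002]
```

View pics/w13.png

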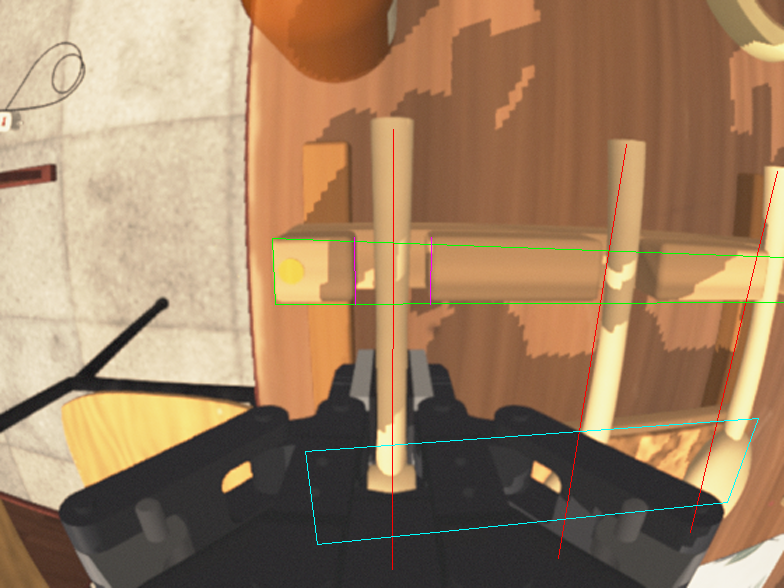

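apply_moves(
  increments=[
    [[0,0,0,0,0,0,-0.5],[0,0,0,0,0,0,-0.5],[0,0,0,0,0,0,-0.2],[0,0,0,0,0,0,-0.2],[0,0,0,0,0,0,-0.2]],
  ],
)

```text
clock: 13.5
position: [488.4, 311.7, 95.7]
ee_rot: [1.0, 0.014, -0.0, 0.0]
contact_force: [-0.1, -0.3, -0.5]
gripper_width: 33.8
```

```bash
python3 look.py w14; python3 goal.py r 0 70 95
```

```text
t 13.55 pos [488.5 311.7  95.7] F [ 0.3 -0.1  0.3] w 34.0
target [488.1 310.2  95. ] shift [-0.004  0.015  0.007] turn [0. 0. 0.]
```

View pics/w14.png

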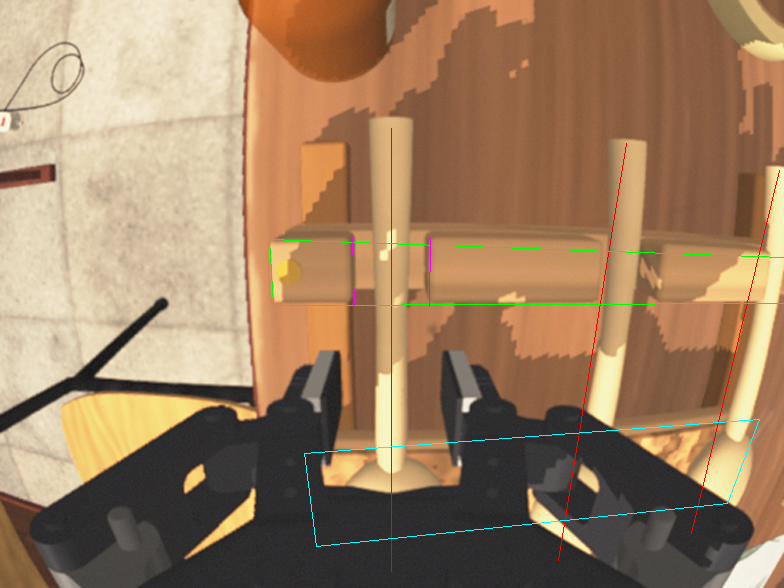

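apply_moves(
  increments=[
    [[0,0,-0.15,0,0,0,-0.2],[0,0,-0.4,0,0,0,-0.2],[0,0,-0.8,0,0,0,-0.2],[0,0,-1,0,0,0,-0.2],[0,0,-1,0,0,0,-0.2]],
  ],
)

```text
clock: 14.05
position: [489.7, 313.0, 199.7]
ee_rot: [1.0, 0.014, 0.003, -0.003]
contact_force: [-0.0, 0.3, -0.7]
gripper_width: 34.2
```

apply_moves(
  increments=[
    [[-0.3,0,-0.4,0,0,0,-0.2],[-0.6,0,-0.8,0,0,0,-0.2],[-0.8,0,-1,0,0,0,-0.2],[-0.8,0,-1,0,0,0,-0.2],[-0.8,0,-1,0,0,0,-0.2]],
  ],
)

```text
clock: 14.55
position: [408.0, 309.4, 295.2]
ee_rot: [1.0, 0.014, -0.0, 0.0]
contact_force: [0.1, 0.2, -1.0]
gripper_width: 34.1
```

```bash
python3 look.py w15; python3 - <<'E'
from bench import arm
from h import *
a=[]
for n in ("side","top"):
    p=arm.get_image(n)
    print(n,[(l,np.round(d["at"],1).tolist(),round(d["conf"],2)) for l in ("spoon_mid","spoon_bowl") for d in arm.mark_of(l,p)][:8])
    cv2.imwrite(f"pics/{n}15.png",cv2.resize(p["img"][100:300,130:390,::-1],None,fx=3,fy=3,interpolation=cv2.INTER_CUBIC))
    C={"side":SIDE,"top":TOP}[n]; print(proj(C,[[488.1,310.2,40],[436,309,40]]).round(1))
s=arm.read_state(); print(s["clock"],s["position"],s["contact_force"])
E
```

```text
side [('spoon_mid', [177.7, 222.7], 0.76), ('spoon_mid', [200.3, 230.5], 0.58), ('spoon_bowl', [167.9, 240.6], 0.56)]
[[174.  224.9]
 [166.4 241.9]]
top [('spoon_mid', [179.7, 226.0], 0.77), ('spoon_bowl', [174.6, 255.0], 0.88), ('spoon_bowl', [264.3, 149.9], 0.66)]
[[179.9 226.8]
 [179.9 252.1]]
14.9 [408.80727483 309.423861   294.80536354] [-0.62149457 -0.58672649  0.18833001]
```

View pics/w15.png

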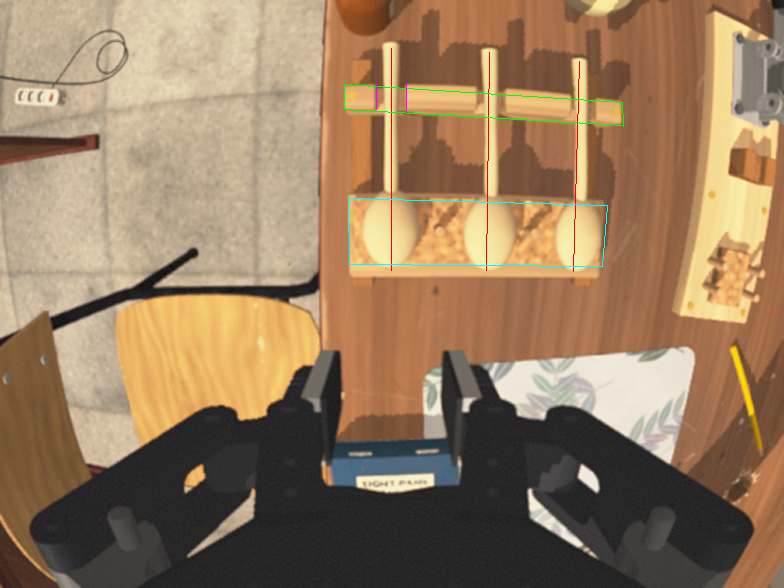

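View pics/side15.png

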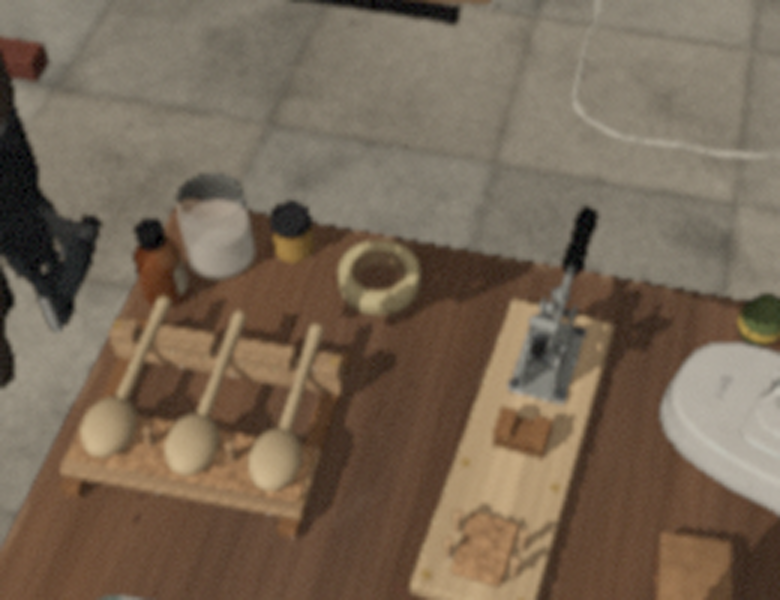

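View pics/top15.png

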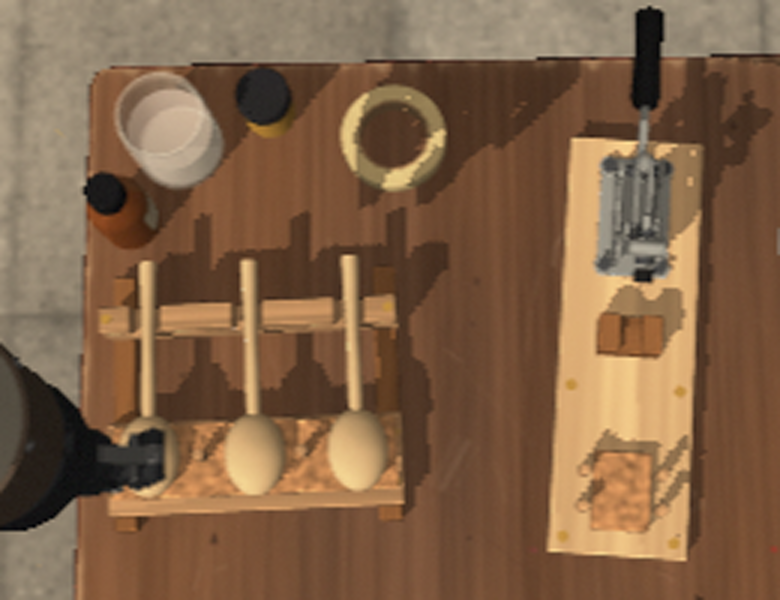

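```bash
python3 - <<'E'
from h import *
J=[460.28,-16.22,-0.085]
for t in (.7,.9,1.1,1.2,1.3,1.48):
    P=put(J,[164+116*np.sin(t),0,61+116*np.cos(t)]); print(t,(3*(proj(TOP,P)-[130,100])).round(),(3*(proj(SIDE,P)-[130,100])).round())
E
```

```text
0.7 [663.  22.] [591. 178.]
0.9 [661.   8.] [593. 179.]
1.1 [659.   1.] [594. 185.]
1.2 [658.   0.] [594. 189.]
1.3 [656.   2.] [593. 195.]
1.48 [653.   8.] [592. 208.]
```

```bash
python3 -c "
from bench import arm
print(arm.job_done()); print(arm.read_state()['clock'])"
```

```text
the job is handed in; nothing more can be done
None
the job is handed in; nothing more can be done
```

The clamp is open, the finished spoon lies in the free place of the rack, and I handed the job in at about 15 s of the 45 s. The hand-in gives no verdict, so these are my own last checks.

- **Clamp:** I pushed the handle over with the closed fingers. From the top and side pictures I estimate it stands at about 1.4 rad or more, with its arm upright. That is clear of the 0.9 rad needed.
- **Grasp:** The first grasp read 6.6 N upward, so I opened, went 4 mm lower and gripped again. After that the force was near zero.
- **Placing:** I lowered the spoon in the grip until about 8 N of contact showed, then let go. The wrist picture shows the stem in the middle of its notch and the bowl on the cork, lying like its neighbours. The force read zero as the fingers opened.
- **Position:** In the top and side pictures the networks' marks for the spoon's middle and bowl lie within about 6 pixels (roughly 12 mm) of where they belong. The worst was the bowl in the top view, where the gripper partly covered it; the wrist view agreed better.
- **Other things:** The other two spoons, the sanding block and the tape look unmoved; I did not measure them afterwards. The arm is clear of everything, its fingertips roughly 220 mm above the table.

The rack positions from the different pictures disagreed by about 2 to 3 mm, so I used a combined fit and centred the stem on the notch by the wrist picture.

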